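# Level the balance and calibrate it with the check weight

## Task

The laboratory balance stands out of level: turn its two front foot screws until the bubble lies wholly inside the ring of its round spirit level. Then stand the larger of the two steel check weights upright in the middle of the round pan without letting it drop, and finally press the calibration key fully down and let it go. Leave the bubble centred and the weight on the pan, and leave the small weight, bottle and beaker where they are.

Things in the scene. Friction and masses are not known exactly. Their poses are not given: they have to be found in the camera images.
- balance: White low balance fixed to the bench, grey base plate 240 x 290 mm. Origin on the bench under it; x points from its front (screws, vial) to its back (pan), y to its left. In this frame, mm: screws at (-90, 118) left and (-90, -118) right, vial (-90, 0), pan (72, 0), key (-18, -48). White housing x -45 to 130, y -85 to 85, 72 high.
- left_screw_grip (a point): Left foot screw: upright black wing 44 x 12 x 28 mm high on a 42 mm flange. Point: middle of the wing, on the vertical axis, 63 mm above the bench; x along the 44 mm, y across the 12. Clockwise from above raises this corner; the bubble runs to it, 15 mm per radian along (-0.53, 0.85) in the balance's x, y (back: opposite). Stays put (0.05 N m); up to 1.4 rad needed; only the bubble tells level.
- right_screw_grip (a point): The same on the right foot screw (-y side), same sizes, axes and stiffness. Clockwise from above raises the front right corner and runs the bubble 15 mm per radian along (-0.53, -0.85) in the balance's x, y. The effects of the two screws add up. Each screw has stops at least 1.8 rad either side of its start.
- bubble_mid (a point): Centre of the pale bubble, an 18 mm disc, seen in the dark green round vial at the front of the balance, between the screws. At the start it is 8 to 20 mm off the vial's centre in any direction. It is sluggish: it comes to rest about a second after a screw is turned.
- vial_centre (a point): Centre of the round spirit level (aluminium housing 72 mm across, 62 mm above the bench) and of its black target ring of 25 mm inner diameter. The balance is level when the bubble is wholly inside this ring (bubble centre within 3.5 mm of this point).
- pan_centre (a point): Centre of the top face of the flat round grey steel pan, 100 mm across, 85 mm above the bench.
- large_weight_mid (a point): Large steel check weight, 0.5 kg, standing loose on the bench: a 40 mm cylinder for its lower 48 mm, then a 22 mm neck and a 30 mm knob; 70 mm high in all. Point on its axis half-way up (35 mm above its base), z up its axis. The large and small weights may change sides.
- small_weight_mid (a point): Small steel check weight, same shape but 26 mm across and 46 mm high, 0.2 kg, not to be used. Point half-way up its axis.
- cal_key_top (a point): Centre of the top of the calibration key, a round grey push key 26 mm across on the housing right of the dark display, in front of the pan; it is pressed straight down, travel 6 mm, about 5 N at the bottom, and springs back.
- cal_key (a joint): Travel of the calibration key in m: 0 up, 0.006 fully down.
- bottle_mid (a point): Amber bottle with a white cap, 66 mm across, 150 mm high; bystander. Point half-way up.
- beaker_mid (a point): Clear glass beaker, 66 mm across, 85 mm high; bystander. Point half-way up.
Things that resemble listed ones, but are neither listed nor needed, are in the scene too. What is shaped like the part that bears large_weight_mid but orange or purple is not meant.

How it is judged:
By the outcome, as a careful person would: the job done as asked, in the order asked, and still so for the second after the job is handed in, with the robot touching nothing.
It also fails if it takes over 61 s, if anything falls off the work surface, if the arm or the gripper's body presses on something with over 40 N, if the wrist force passes 120 N, or if a joint passes its speed limit or range.

## Robot

A 6-joint arm with a two-finger parallel gripper is mounted at the origin on the work surface. World frame = base frame: x ahead of the robot, y to its left, z up, the work surface at z = 0. Lengths are in mm, angles in rad, forces in N, time in s.
With the tool pointing down it reaches from about 275 to 750 mm from the base axis. Payload 10.2 kg.
Tool frame: the origin (TCP) lies on the centre line of the jaws, within the pads' length; the fingertips stand 17 mm ahead of it and the grasp point (between the pads) lies 2 mm behind it (ctrl.tip_extent is the distance from the TCP to the fingertips, in mm); z points along the fingers, y is the line along which they close (so a half turn about z gives the same grasp; the last joint's range is limited). The gripper opens to 85 mm and grips with 20 to 120 N. Pads are 22 mm wide; open, the fingers measure 114 mm over their backs; the gripper's body (76 mm by 85 mm) begins 54 mm behind the grasp point. The pads swing forward as they close: fully open they stand 13 mm farther back than shut.
Start: joints at [1.102, 0.313, 1.498, -0, 1.331, -0.223], TCP at [127.762, 509.223, 248.294] pointing down, gripper open.
Joint ranges: [-2.94, 2.94], [-0.97, 2.17], [0.19, 2.56], [-1.23, 4.37], [0.02, 3.11], [-2.88, 2.88]. Speed limits (rad/s): [2.39, 2.39, 3.01, 3.14, 3.14, 3.14].

## Interface

Orientations are given as a unit quaternion [w, x, y, z].
In Python, from rig import sensors, capture, ctrl, cut_out, place_of gives the robot as it stands.
- The arm moves only by the shell command python3 -m jog 'ROWS' [FORCE]. ROWS is JSON, a list of rows, each a list of 3 entries, a list of its own where there are three numbers: the shift along the world's x, y, z in mm, then the turn, a rotation vector about the world's x, y, z in degrees, then the closure, from 0 (fully open) to 1 (shut). A call has exactly 8 rows; each row is the pose to reach, as a shift and turn from the pose commanded when the call began; what a row does not reach only later rows make up. A row lasts 1/12 s, in which the tool goes at most 41.7 mm and 7.16 degrees, less where a joint would pass 70% of its speed; a pose out of reach is approached as far as the arm can. A call with a gripper value outside its range is refused whole. The fingers move at their own pace and stop on an object; FORCE is the grip in N (left out, the last holds). Time passes only in rows, so rows that repeat a pose let the fingers close, or fill a call up. It gives the time, the measured TCP pose, the force and the opening at its end, in the units of the state.
- sensors.sense(): the state, without advancing time (a new reading comes with each control period).
- capture(name): name is "scene" or "top" or "wrist"; returns a dict with "color" (384x512x3 uint8, blue, green, red), "z_map" (384x512 float32, mm along the optical axis (not along the pixel's ray), 0 where there is no reading), "camera_matrix" (3x3 intrinsics, pixels), "R" (3x3) and "t" (3): a world point X has camera coordinates R X + t. Camera axes: x right, y down, z forward; pixel columns grow to the right and rows downward; lengths in mm; the calibration is good to about 2 mm. The wrist camera is an equidistant fisheye: a pixel r from the principal point sees the ray r / f radians off the axis. A picture is of the moment at which its call begins.
- ctrl.finish_job(): hands the job in, once; it reports no verdict.
Trained networks look in a picture, given as the dict that the camera call returned (one of the last four; its "shot" number tells which), for a name from the list of things; names that differ only in an ending like _2 or _b are one class to them, and where a whole thing is asked for, a point or a joint stands for the part that bears it (a point fixed in the world has none). Each returns a list of dicts, best first, with "p" (0 to 1); they miss things now and then, are a little off and sometimes report something else, mostly with a low value. They report only what shows in the picture. A call takes as long as a camera call. They do not tell look-alikes from the thing itself.
- cut_out(picture, query): "region" (384x512 bool, what is visible of it) and "box" ([left, top, right, bottom] in pixels, round what is visible of it).
- place_of(picture, query): "centre" ([row, column] in pixels: a listed point, or the origin of a listed thing).
The state is a dict: "time_s": time; "joints": joint angles; "dq": joint speeds; "tau": joint torques, N m; "eef_pos": TCP position; "ee_rot": TCP orientation; "force": force on the tool from outside, world axes, zero at the start; "wrist_torque": the same for the moment, N m; "grip_width": opening from 0.0 (shut) to 1.0 (fully open).
Only numpy, scipy, OpenCV 4.12 (cv2) and the standard library are available. Lean on these libraries where they do the work, as an engineer would, in place of code of your own. Each camera call takes 0.05 s, during which the arm holds its last target. There are 200 camera calls.

## Working session

There is one attempt and no reset: what is moved stays moved. The work goes in short steps, Python scripts to look and compute and a shell command to move; the robot and the scene stay as the last step left them, time stands still between calls to the robot, and variables do not carry over. Pictures are saved under pics/ and viewed, on a budget of 10 in all, crops included, one or two more only if the job needs it, and the job is handed in when it is done.

```bash
mkdir -p pics; ls
cat > h.py <<'E'
import numpy as np, cv2
from rig import sensors, capture, ctrl, cut_out, place_of
def ray(P,rc):
    K=P["camera_matrix"]; r,c=rc
    d=np.array([(c-K[0,2])/K[0,0],(r-K[1,2])/K[1,1],1.0])
    if P.get("fish"):
        th=np.hypot(d[0],d[1]); s=np.sin(th)/max(th,1e-9); d=np.array([d[0]*s,d[1]*s,np.cos(th)])
    R=np.array(P["R"]);t=np.array(P["t"]).ravel()
    return -R.T@t, R.T@d
def at_z(P,rc,z):
    o,d=ray(P,rc); return o+d*(z-o[2])/d[2]
def cap(n):
    P=capture(n)
    if n=="wrist": P["fish"]=1
    return P
def proj(P,X):
    c=np.array(P["R"])@X+np.array(P["t"]).ravel();K=P["camera_matrix"]
    if P.get("fish"):
        th=np.arctan2(np.hypot(c[0],c[1]),c[2]);n=np.hypot(c[0],c[1])+1e-9;u,v=c[0]/n*th,c[1]/n*th
    else:u,v=c[0]/c[2],c[1]/c[2]
    return K[1,1]*v+K[1,2],K[0,0]*u+K[0,2]
E
python3 - <<'E'
from h import *
Z=dict(left_screw_grip=63,right_screw_grip=63,bubble_mid=62,vial_centre=62,pan_centre=85,large_weight_mid=35,small_weight_mid=23,cal_key_top=75,bottle_mid=75,beaker_mid=42,balance=0)
for n in("top","scene"):
    P=cap(n); cv2.imwrite(f"pics/{n}0.png",P["color"])
    for q,z in Z.items():
        for r in place_of(P,q)[:3]:
            if r["p"]>.2: print(n,q,round(r["p"],2),np.round(r["centre"]),np.round(at_z(P,r["centre"],z)))
s=sensors.sense();print(s["time_s"],s["ee_rot"],s["force"])
a=cv2.imread("pics/top0.png");b=cv2.imread("pics/scene0.png")
cv2.imwrite("pics/a.png",cv2.resize(np.vstack([a,b]),None,fx=.78,fy=.78))
E
```

```text
pics
top left_screw_grip 0.46 [226. 182.] [471. 176.  63.]
top left_screw_grip 0.31 [217. 109.] [488. 374.  63.]
top right_screw_grip 0.66 [222. 265.] [488. -54.  63.]
top bubble_mid 0.53 [222. 228.] [484.  50.  62.]
top vial_centre 0.59 [225. 223.] [476.  63.  62.]
top pan_centre 0.66 [167. 231.] [635.  47.  85.]
top large_weight_mid 0.66 [241. 110.] [424. 376.  35.]
top large_weight_mid 0.6 [182. 120.] [591. 360.  35.]
top large_weight_mid 0.54 [213. 111.] [501. 378.  35.]
top small_weight_mid 0.45 [222. 370.] [ 503. -356.   23.]
top cal_key_top 0.45 [197. 241.] [553.  15.  75.]
top bottle_mid 0.9 [154. 378.] [ 690. -368.   75.]
top beaker_mid 0.72 [144. 138.] [702. 316.  42.]
top balance 0.66 [198. 229.] [561.  50.   0.]
scene left_screw_grip 0.53 [169. 308.] [494. 175.  63.]
scene right_screw_grip 0.72 [178. 222.] [475. -63.  63.]
scene bubble_mid 0.39 [176. 266.] [497.  52.  62.]
scene bubble_mid 0.23 [174. 269.] [490.  63.  62.]
scene vial_centre 0.89 [172. 270.] [481.  68.  62.]
scene pan_centre 0.88 [208. 285.] [646.  58.  85.]
scene pan_centre 0.34 [178. 220.] [502. -70.  85.]
scene pan_centre 0.34 [166. 378.] [552. 348.  85.]
scene large_weight_mid 0.83 [152. 362.] [425. 375.  35.]
scene large_weight_mid 0.82 [188. 388.] [591. 370.  35.]
scene large_weight_mid 0.73 [169. 376.] [510. 379.  35.]
scene small_weight_mid 0.65 [216. 111.] [ 509. -355.   23.]
scene cal_key_top 0.55 [186. 251.] [539.   1.  75.]
scene bottle_mid 0.86 [260.  95.] [ 690. -371.   75.]
scene beaker_mid 0.71 [221. 393.] [711. 316.  42.]
scene balance 0.88 [213. 274.] [575.  55.   0.]
1.2 [-1.18562824e-05  1.22581090e-01  9.92458501e-01 -1.90088807e-05] [-0.17979216  0.97110804 -0.84341187]
```

View pics/a.png

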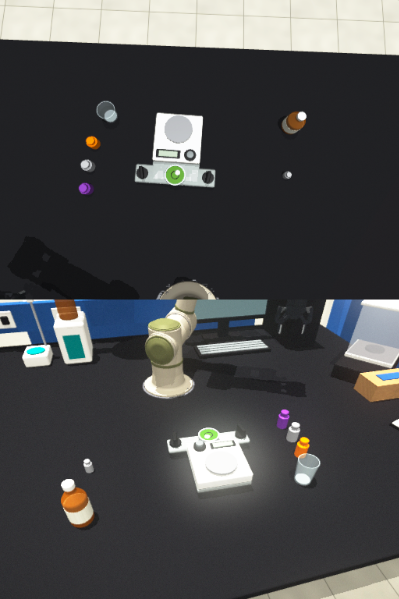

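The steel weight is at top px (213,111), between orange (182,120) and purple (241,110); only this one is grey and large. The small steel weight is at (222,370). I'll confirm this in an enlarged crop and work out the balance's yaw.

Run:
```python
from h import *
a=cv2.imread("pics/top0.png")
c=a[140:260,95:295]
cv2.imwrite("pics/b.png",cv2.resize(c,None,fx=4,fy=4,interpolation=cv2.INTER_CUBIC))
```

```text
(no output)
```

View pics/b.png

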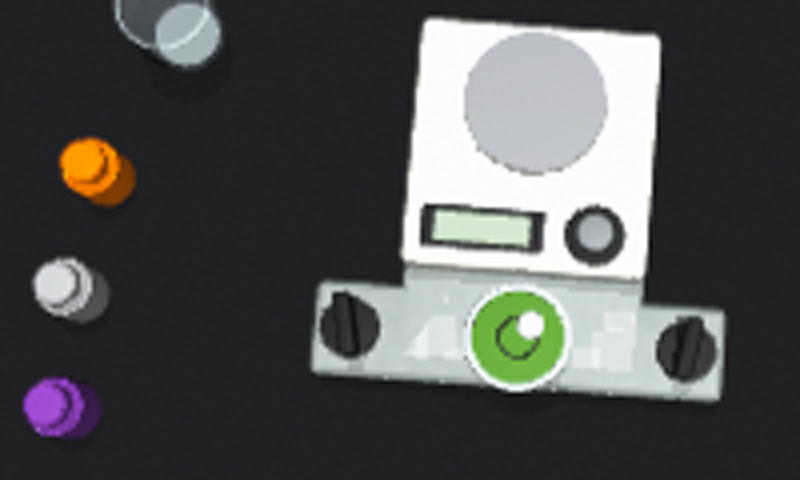

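The crop confirms it: the grey steel weight at crop (62,287) lies between orange (90,165) and purple (55,407). The bubble at (531,324) is up and right of the ring at (517,337). The balance's yaw is about -4°, the left wing about +11° and the right wing about -15°. Next I move above the left screw.

```bash
python3 -m jog '[[[347,-331,-48],[0,0,25],0],[[347,-331,-48],[0,0,25],0],[[347,-331,-48],[0,0,25],0],[[347,-331,-48],[0,0,25],0],[[347,-331,-48],[0,0,25],0],[[347,-331,-48],[0,0,25],0],[[347,-331,-48],[0,0,25],0],[[347,-331,-48],[0,0,25],0]]' 60
python3 -m jog '[[[121,-115,-17],[0,0,0],0],[[121,-115,-17],[0,0,0],0],[[121,-115,-17],[0,0,0],0],[[121,-115,-17],[0,0,0],0],[[121,-115,-17],[0,0,0],0],[[121,-115,-17],[0,0,0],0],[[121,-115,-17],[0,0,0],0],[[121,-115,-17],[0,0,0],0]]'
python3 - <<'E'
from h import *
P=cap("wrist"); cv2.imwrite("pics/w1.png",P["color"])
Z=dict(left_screw_grip=63,right_screw_grip=63,bubble_mid=62,vial_centre=62,pan_centre=85,cal_key_top=75)
for q,z in Z.items():
    for r in place_of(P,q)[:2]:
        if r["p"]>.2: print(q,round(r["p"],2),np.round(r["centre"]),np.round(at_z(P,r["centre"],z),1))
print(-np.array(P["R"]).T@P["t"])
s=sensors.sense();print(s["time_s"],s["ee_rot"],s["eef_pos"],s["joints"])
E
```

```text
time_s: 1.87
eef_pos: [356.2, 291.2, 217.0]
ee_rot: [0.0, -0.095, 0.995, 0.0]
force: [1.3, 0.9, -0.5]
grip_width: 1.0
time_s: 2.53
eef_pos: [475.4, 178.7, 200.2]
ee_rot: [0.0, -0.096, 0.995, 0.0]
force: [-0.1, 0.6, -0.6]
grip_width: 0.999
left_screw_grip 0.83 [202. 254.] [488.7 180.4  63. ]
right_screw_grip 0.69 [184. 122.] [495.9  50.1  63. ]
right_screw_grip 0.68 [149.  36.] [476.4 -63.9  63. ]
bubble_mid 0.69 [184. 123.] [496.3  50.   62. ]
vial_centre 0.71 [173. 133.] [483.1  60.2  62. ]
cal_key_top 0.65 [233.  77.] [555.8   2.2  75. ]
[404.78903854 163.97230639 326.30040093]
2.8833 [ 7.55124064e-05 -9.54482155e-02  9.95434394e-01  6.68760770e-06] [475.87814514 178.17044221 200.01935741] [ 1.27322020e-01  3.19588350e-01  1.61995722e+00  9.19621147e-06
  1.20189571e+00 -1.63466510e+00]
```

View pics/w1.png

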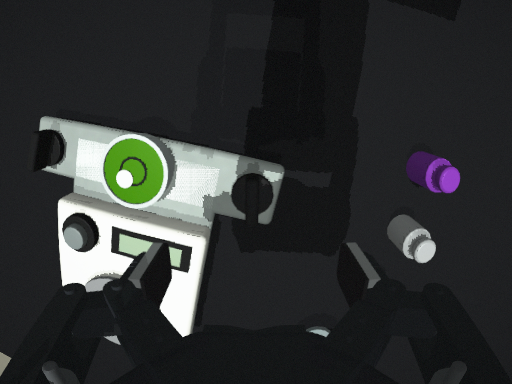

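```bash
cat >> h.py <<'E'
def cloud(P):
    z=P["z_map"].astype(float);K=P["camera_matrix"];h,w=z.shape
    c,r=np.meshgrid(np.arange(w),np.arange(h));u=(c-K[0,2])/K[0,0];v=(r-K[1,2])/K[1,1]
    if P.get("fish"):
        th=np.hypot(u,v)+1e-9;k=np.tan(th)/th;u,v=u*k,v*k
    X=np.stack([u*z,v*z,z],-1)-np.array(P["t"]).ravel()
    W=X@np.array(P["R"]);W[z<=0]=np.nan
    return W
def near(W,xy,rad,z0,z1):
    m=(np.hypot(W[...,0]-xy[0],W[...,1]-xy[1])<rad)&(W[...,2]>z0)&(W[...,2]<z1)
    return W[m],m
def axis_ang(p):
    return cv2.minAreaRect(p[:,:2].astype(np.float32))
def bubble(P):
    """bubble minus vial centre at z=62, world mm (green-blob hull centre; pale blob inside)"""
    h=cv2.cvtColor(P["color"],cv2.COLOR_BGR2HSV)
    g=cv2.inRange(h,(40,100,50),(80,255,255))
    n,l,st,ce=cv2.connectedComponentsWithStats(cv2.morphologyEx(g,cv2.MORPH_CLOSE,np.ones((5,5))))
    i=1+np.argmax(st[1:,4]);pts=cv2.findNonZero((l==i).astype(np.uint8));hull=cv2.convexHull(pts)
    m=np.zeros(g.shape,np.uint8);cv2.fillConvexPoly(m,hull,255);m=cv2.erode(m,np.ones((3,3)))
    el=cv2.fitEllipse(hull);V=at_z(P,el[0][::-1],62)
    b=(m>0)&(h[...,1]<90)&(h[...,2]>120)
    rc=np.argwhere(b);B=at_z(P,rc.mean(0),62)
    return V,B,len(rc)
E
python3 - <<'E'
from h import *
for n in("wrist","top","scene"):
    P=cap(n);W=cloud(P);print(n)
    try: V,B,k=bubble(P);print("vial",V.round(1),"bub",B.round(1),(B-V).round(1),k)
    except Exception as e: print(e)
    for nm,xy,r,z0,z1 in(("L",(482,178),32,70,85),("R",(476,-58),32,70,85),("pan",(640,50),60,82,92),("key",(555,5),20,70,90),("W",(505,378),40,8,90)):
        p,m=near(W,xy,r,z0,z1)
        if len(p)>8: print(nm,len(p),np.median(p,0).round(1),p.min(0).round(),p.max(0).round(),np.round(axis_ang(p)[2],0),np.round(axis_ang(p)[1]),np.round(axis_ang(p)[0],1))
E
```

```text
wrist
vial [481.1  60.6  62. ] bub [490.5  51.3  62. ] [ 9.3 -9.3  0. ] 256
L 614 [484.9 176.9  77.5] [465. 168.  71.] [508. 186.  80.] 11.0 [43. 11.] [486.3 177.2]
R 446 [475.2 -55.2  76.9] [455. -66.  70.] [498. -48.  80.] 82.0 [14. 44.] [476.6 -57.1]
pan 341 [608.8  33.1  85.7] [593.  13.  82.] [694.  55.  87.] 89.0 [ 41. 100.] [643.   33.2]
key 315 [545.4  14.5  84.9] [535. -11.  83.] [572.  25.  90.] 42.0 [39. 31.] [552.    8.3]
W 1443 [503.3 366.   49.5] [488. 356.   8.] [528. 391.  72.] 78.0 [35. 39.] [507.3 373.2]
top
vial [479.2  60.2  62. ] bub [487.8  52.1  62. ] [ 8.6 -8.   0. ] 40
R 71 [473.  -58.   77.6] [453. -66.  70.] [495. -50.  85.] 80.0 [12. 43.] [474.1 -57.9]
pan 952 [639.4  53.1  86.1] [592.   4.  82.] [690. 102.  92.] 2.0 [98. 97.] [640.6  53.1]
key 87 [560.2  -1.3  82.8] [536. -15.  70.] [574.  24.  89.] 52.0 [38. 38.] [555.1   4.2]
W 158 [501.  373.8  67.2] [479. 362.   9.] [523. 395.  76.] 1.0 [44. 33.] [501.1 378.3]
scene
vial [483.1  60.6  62. ] bub [491.8  53.9  62. ] [ 8.8 -6.7  0. ] 38
L 61 [489.3 176.5  76.2] [468. 169.  70.] [511. 185.  79.] 12.0 [44. 13.] [489.1 177.6]
R 51 [480.4 -58.6  77. ] [455. -66.  70.] [500. -49.  80.] 79.0 [10. 46.] [477.5 -57. ]
pan 1012 [647.3  52.5  84.9] [594.   4.  82.] [695. 103.  89.] 78.0 [100. 100.] [645.5  53.1]
key 129 [5.643e+02 1.000e-01 8.230e+01] [537. -14.  70.] [574.  23.  90.] 52.0 [40. 30.] [558.3   2.7]
W 304 [519.6 369.3  45.2] [490. 356.   9.] [531. 395.  72.] 49.0 [40. 34.] [513.8 373.5]
```

```bash
python3 -m jog '[[[11,-1,-40],[0,0,0],0.3],[[11,-1,-80],[0,0,0],0.3],[[11,-1,-115],[0,0,0],0.3],[[11,-1,-130],[0,0,0],0.3],[[11,-1,-130],[0,0,0],1],[[11,-1,-130],[0,0,0],1],[[11,-1,-130],[0,0,0],1],[[11,-1,-130],[0,0,0],1]]' 60
python3 -m jog '[[[0,0,0],[0,0,0],1],[[0,0,0],[0,0,0],1],[[0,0,0],[0,0,0],1],[[0,0,0],[0,0,-7],1],[[0,0,0],[0,0,-14],1],[[0,0,0],[0,0,-21],1],[[0,0,0],[0,0,-28],1],[[0,0,0],[0,0,-35],1]]'
```

```text
time_s: 3.7
eef_pos: [487.9, 177.9, 71.7]
ee_rot: [0.002, -0.095, 0.996, 0.001]
force: [-7.8, 37.7, 9.7]
grip_width: 0.141
time_s: 4.37
eef_pos: [487.5, 177.7, 72.2]
ee_rot: [0.001, 0.211, 0.977, 0.001]
force: [-5.0, 3.1, 10.9]
grip_width: 0.127
```

```bash
python3 -m jog '[[[0,0,1],[0,0,-7],1],[[0,0,1],[0,0,-14],1],[[0,0,1],[0,0,-20],1],[[0,0,1],[0,0,-20],1],[[0,0,1],[0,0,-20],0],[[0,0,1],[0,0,-20],0],[[0,0,1],[0,0,-20],0],[[0,0,30],[0,0,-20],0]]'
python3 -m jog '[[[0,0,40],[0,0,0],0],[[0,-40,80],[0,0,0],0],[[-3,-80,90],[0,0,0],0],[[-6,-120,90],[0,0,0],0],[[-8,-160,90],[0,0,0],0],[[-9,-200,90],[0,0,7],0],[[-11,-234,70],[0,0,14],0],[[-11,-234,70],[0,0,21],0]]'
python3 - <<'E'
from h import *
for n in("wrist","top","scene"):
    P=cap(n);W=cloud(P);print(n)
    if n!="top":cv2.imwrite(f"pics/{n}2.png",P["color"])
    try: V,B,k=bubble(P);print("vial",V.round(1),"bub",B.round(1),(B-V).round(1),k)
    except Exception as e: print(e)
    for nm,xy,r,z0,z1 in(("L",(487,177),32,70,85),("R",(476,-58),32,70,80)):
        p,m=near(W,xy,r,z0,z1)
        if len(p)>8: print(nm,len(p),np.round(axis_ang(p)[2],0),np.round(axis_ang(p)[1]),np.round(axis_ang(p)[0],1))
s=sensors.sense();print(s["time_s"],s["ee_rot"],s["eef_pos"],s["joints"],s["force"])
E
```

```text
time_s: 5.03
eef_pos: [484.9, 176.3, 96.5]
ee_rot: [-0.003, 0.375, 0.927, -0.002]
force: [0.3, 0.4, -0.8]
grip_width: 0.694
time_s: 5.7
eef_pos: [475.6, -60.9, 169.2]
ee_rot: [0.0, 0.21, 0.978, -0.0]
force: [0.6, -0.1, -1.2]
grip_width: 1.0
wrist
vial [480.7  58.4  62. ] bub [483.1  63.4  62. ] [2.4 5.  0. ] 338
L 548 43.0 [14. 43.] [486.5 176.1]
R 833 79.0 [12. 44.] [476.6 -58.6]
top
vial [479.2  60.2  62. ] bub [481.1  64.2  62. ] [1.9 4.  0. ] 39
L 76 46.0 [12. 42.] [483.3 177.8]
scene
vial [483.4  60.7  62. ] bub [485.3  64.6  62. ] [2.  3.9 0. ] 33
L 57 45.0 [12. 43.] [489.5 176.2]
R 50 79.0 [ 8. 45.] [477.4 -58.1]
5.85 [-2.04833924e-04  2.13067469e-01  9.77037464e-01  6.83542946e-05] [475.98261982 -57.83114318 169.82853343] [-3.65939960e-01  2.94707260e-01  1.74121394e+00  8.21422306e-05
  1.10609704e+00 -1.50734620e+00] [0.03035691 0.40324457 0.68832394]
```

View pics/wrist2.png

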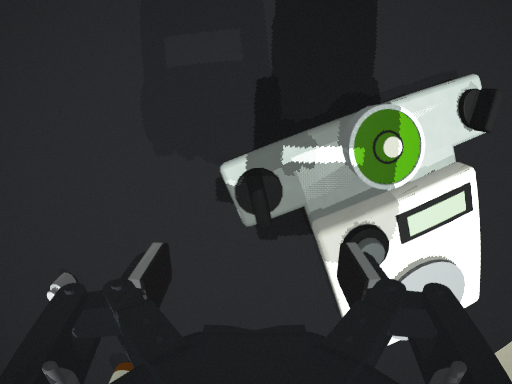

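```bash
python3 -m jog '[[[1,-1,-38],[0,0,7],0.3],[[1,-1,-75],[0,0,14],0.3],[[1,-1,-98],[0,0,14],0.3],[[1,-1,-98],[0,0,14],0.6],[[1,-1,-98],[0,0,14],1],[[1,-1,-98],[0,0,14],1],[[1,-1,-98],[0,0,14],1],[[1,-1,-98],[0,0,14],1]]'
python3 -m jog '[[[0,0,0],[0,0,0],1],[[0,0,0],[0,0,0],1],[[0,0,0],[0,0,-6],1],[[0,0,0],[0,0,-12],1],[[0,0,0],[0,0,-17],1],[[0,0,0],[0,0,-17],1],[[0,0,0],[0,0,-17],1],[[0,0,0],[0,0,-17],0]]'
python3 -m jog '[[[0,0,0],[0,0,0],0],[[0,0,0],[0,0,0],0],[[0,0,40],[0,0,0],0],[[0,0,80],[0,0,0],0],[[0,0,110],[0,0,0],0],[[0,40,110],[0,0,0],0],[[0,80,110],[0,0,0],0],[[0,120,110],[0,0,0],0]]'
python3 -m jog '[[[0,40,0],[0,0,0],0],[[5,80,0],[0,0,0],0],[[10,120,0],[0,0,0],0],[[15,160,0],[0,0,0],0],[[20,200,0],[0,0,0],0],[[25,240,0],[0,0,0],0],[[28,280,0],[0,0,0],0],[[28,310,0],[0,0,0],0]]'
python3 - <<'E'
from h import *
for n in("wrist","top","scene"):
    P=cap(n);W=cloud(P);print(n)
    if n=="wrist":cv2.imwrite(f"pics/{n}3.png",P["color"])
    try: V,B,k=bubble(P);print("vial",V.round(1),"bub",B.round(1),(B-V).round(1),k)
    except Exception as e: print(e)
    for nm,xy,r,z0,z1 in(("L",(487,177),32,70,85),("R",(476,-58),32,70,80),("W",(507,376),32,10,90),("Wk",(507,376),32,66,76)):
        p,m=near(W,xy,r,z0,z1)
        if len(p)>8: print(nm,len(p),np.round(axis_ang(p)[2],0),np.round(axis_ang(p)[1]),np.round(axis_ang(p)[0],1))
s=sensors.sense();print(s["time_s"],s["ee_rot"],s["eef_pos"],s["joints"],s["force"])
E
```

```text
time_s: 6.52
eef_pos: [478.3, -57.7, 74.0]
ee_rot: [0.002, 0.091, 0.996, 0.0]
force: [1.5, 5.8, 6.6]
grip_width: 0.127
time_s: 7.18
eef_pos: [477.9, -58.3, 73.7]
ee_rot: [0.002, 0.237, 0.971, -0.0]
force: [-1.2, 0.4, 0.5]
grip_width: 0.253
time_s: 7.85
eef_pos: [477.1, 62.9, 182.7]
ee_rot: [0.001, 0.238, 0.971, 0.0]
force: [0.6, 0.2, 0.0]
grip_width: 1.0
time_s: 8.52
eef_pos: [504.8, 374.8, 181.9]
ee_rot: [0.0, 0.236, 0.972, 0.0]
force: [0.9, -1.2, -0.1]
grip_width: 1.0
wrist
vial [481.7  60.3  62. ] bub [480.8  59.7  62. ] [-0.9 -0.6  0. ] 97
L 428 46.0 [12. 44.] [486.8 178.8]
W 1742 64.0 [39. 34.] [506.  377.8]
Wk 912 64.0 [28. 29.] [508.3 376.6]
top
vial [479.2  60.2  62. ] bub [478.5  60.4  62. ] [-0.7  0.2  0. ] 42
L 77 46.0 [13. 42.] [483.1 177.5]
R 55 62.0 [12. 42.] [473.1 -57.7]
W 106 49.0 [38. 29.] [508.6 372.8]
Wk 28 85.0 [30. 14.] [511.4 375.8]
scene
vial [483.   60.6  62. ] bub [483.7  62.   62. ] [0.8 1.4 0. ] 43
L 54 43.0 [12. 41.] [489.4 177.3]
R 55 63.0 [12. 40.] [479.3 -58.9]
W 293 35.0 [39. 35.] [512.2 373.2]
Wk 57 22.0 [27. 26.] [510.1 376.3]
8.6667 [-1.32595644e-04  2.35562036e-01  9.71859296e-01 -1.34684583e-04] [504.45858327 373.46310266 181.46733092] [ 4.50925950e-01  5.92206939e-01  1.25417624e+00 -4.09676668e-05
  1.29558542e+00 -6.44265552e-01] [ 0.91619944 -0.79790077  0.53512387]
```

View pics/wrist3.png

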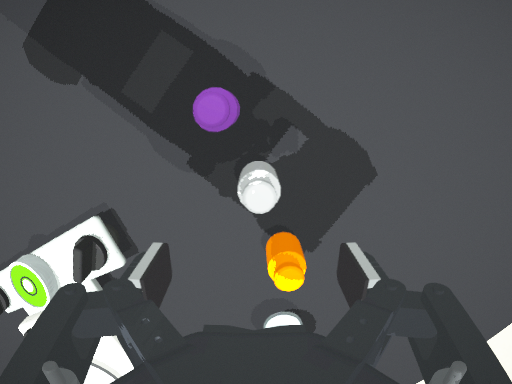

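Both cameras put the bubble within about 1 mm of centre. The wrist view shows the steel weight at (259,190), with purple at (216,109) and orange at (286,262) clear of it. I'll grasp with the fingers closing along y.

```bash
python3 -m jog '[[[4,3,-30],[0,0,7],0],[[4,3,-70],[0,0,14],0],[[4,3,-108],[0,0,21],0],[[4,3,-138],[0,0,24],0],[[4,3,-149],[0,0,24],0],[[4,3,-149],[0,0,24],0],[[4,3,-149],[0,0,24],0.4],[[4,3,-149],[0,0,24],1]]' 60
python3 -m jog '[[[0,0,0],[0,0,0],1],[[0,0,0],[0,0,0],1],[[0,0,0],[0,0,0],1],[[0,0,0],[0,0,0],1],[[0,0,0],[0,0,0],1],[[0,0,0],[0,0,0],1],[[0,0,0],[0,0,0],1],[[0,0,2],[0,0,0],1]]' 60
python3 - <<'E'
from h import *
P=cap("wrist");cv2.imwrite("pics/w4.png",P["color"])
P=cap("top");V,B,k=bubble(P);print((B-V).round(1),k)
s=sensors.sense();print(s["time_s"],s["eef_pos"],s["ee_rot"],s["force"],s["grip_width"])
E
```

```text
time_s: 9.33
eef_pos: [510.4, 375.1, 35.5]
ee_rot: [0.002, 0.031, 1.0, 0.001]
force: [-0.0, 0.8, 0.7]
grip_width: 0.75
time_s: 10.0
eef_pos: [509.3, 375.0, 35.8]
ee_rot: [0.001, 0.03, 1.0, 0.0]
force: [-0.2, -0.2, -4.6]
grip_width: 0.448
[-0.9  0.1  0. ] 41
10.1 [508.92101847 374.77499768  35.21675967] [-8.98204177e-05  2.97518423e-02  9.99557309e-01 -7.81493852e-05] [-1.44684917 -0.57507593  4.40677306] 0.4484254523371571
```

View pics/w4.png

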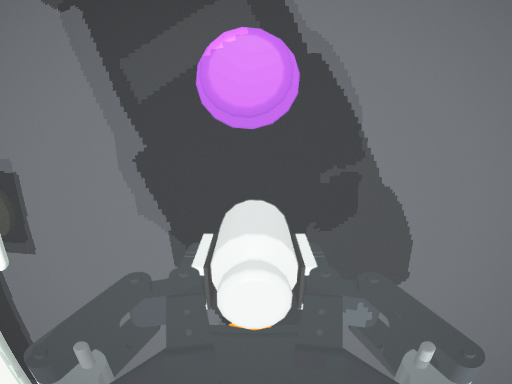

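The steel weight sits squarely between the pads (opening about 38 mm), purple is clear ahead of it at (247,77), and the bubble is still centred. Now I lift and carry.

```bash
python3 -m jog '[[[0,0,15],[0,0,0],1],[[0,0,45],[0,0,0],1],[[0,0,80],[0,0,0],1],[[0,-10,110],[0,0,0],1],[[10,-35,130],[0,0,0],1],[[25,-65,135],[0,0,0],1],[[40,-98,135],[0,0,0],1],[[54,-132,135],[0,0,0],1]]' 60
python3 -m jog '[[[14,-33,0],[0,0,0],1],[[28,-66,0],[0,0,0],1],[[42,-100,0],[0,0,0],1],[[55,-132,0],[0,0,0],1],[[66,-158,0],[0,0,0],1],[[74,-176,0],[0,0,0],1],[[79,-187,0],[0,0,0],1],[[80,-190,0],[0,0,0],1]]'
python3 - <<'E'
from h import *
s=sensors.sense();p=s["eef_pos"];print(s["time_s"],p,s["ee_rot"],s["force"],s["grip_width"])
for n in("wrist","top","scene"):
    P=cap(n);W=cloud(P);print(n)
    if n=="scene":cv2.imwrite("pics/s5.png",cv2.resize(P["color"][110:270,180:400],None,fx=3,fy=3,interpolation=cv2.INTER_CUBIC))
    try:V,B,k=bubble(P);print("bub",(B-V).round(1),k)
    except Exception as e:print(e)
    c,m=near(W,p[:2],26,p[2]+30,p[2]+42);print("knob",len(c),c.mean(0) if len(c) else 0, c.max(0) if len(c) else 0,c.min(0) if len(c) else 0)
    c,m=near(W,(643,53),60,80,92)
    if len(c)>30:print("pan",len(c),np.median(c,0).round(1),cv2.minEnclosingCircle(c[:,:2].astype(np.float32)))
E
```

```text
time_s: 10.77
eef_pos: [563.2, 241.6, 170.0]
ee_rot: [-0.0, 0.029, 1.0, -0.0]
force: [0.6, 0.1, -4.8]
grip_width: 0.449
time_s: 11.43
eef_pos: [643.3, 51.1, 169.2]
ee_rot: [-0.001, 0.031, 1.0, -0.0]
force: [0.5, 0.3, -5.1]
grip_width: 0.443
11.4333 [643.33591145  51.10743616 169.18425348] [-5.61387222e-04  3.07359000e-02  9.99527378e-01 -1.02781720e-04] [ 0.5355202   0.30710846 -5.0761587 ] 0.44341297703587534
wrist
bub [1.2 0.4 0. ] 156
knob 4208 [638.34840942  50.97977817 204.15335368] [656.32304913  75.33222501 211.15298192] [626.78994602  28.3488431  199.21713135]
pan 8591 [627.1  55.9  85. ] ((643.3797607421875, 52.647674560546875), 50.07768249511719)
top
attempt to get argmax of an empty sequence
knob 0 0 0 0
scene
bub [nan nan nan] 0
knob 116 [646.39232403  52.55511078 203.70573054] [657.20195834  73.98548704 209.87120373] [630.40669911  26.030443   199.19181968]
pan 990 [649.2  50.8  84.3] ((644.1843872070312, 52.505462646484375), 50.939483642578125)h.py:44: RuntimeWarning: Mean of empty slice.
  rc=np.argwhere(b);B=at_z(P,rc.mean(0),62)
  ret = um.true_divide(
```

View pics/s5.png

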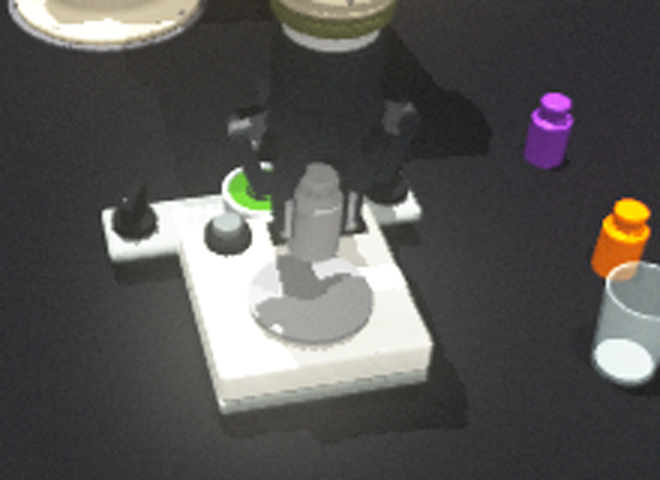

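The weight hangs upright over the pan, with its foot at crop (318,255) and the pan centre at (312,300) below it. I lower it to a few mm above, then creep down while watching the force.

```bash
python3 -m jog '[[[1,1,-15],[0,0,0],1],[[1,1,-28],[0,0,0],1],[[1,1,-37],[0,0,0],1],[[1,1,-42],[0,0,0],1],[[1,1,-44],[0,0,0],1],[[1,1,-45],[0,0,0],1],[[1,1,-45],[0,0,0],1],[[1,1,-45],[0,0,0],1]]'
python3 -m jog '[[[0,0,-0.4],[0,0,0],1],[[0,0,-0.8],[0,0,0],1],[[0,0,-1.2],[0,0,0],1],[[0,0,-1.6],[0,0,0],1],[[0,0,-2],[0,0,0],1],[[0,0,-2.4],[0,0,0],1],[[0,0,-2.7],[0,0,0],1],[[0,0,-3],[0,0,0],1]]'
```

```text
time_s: 12.25
eef_pos: [644.3, 53.9, 125.6]
ee_rot: [0.001, 0.03, 1.0, -0.0]
force: [0.6, 0.4, -5.5]
grip_width: 0.448
time_s: 12.92
eef_pos: [644.1, 53.8, 121.9]
ee_rot: [-0.0, 0.03, 1.0, -0.0]
force: [0.1, -0.9, -5.1]
grip_width: 0.449
```

```bash
python3 -m jog '[[[0,0,-0.3],[0,0,0],1],[[0,0,-0.6],[0,0,0],1],[[0,0,-0.9],[0,0,0],1],[[0,0,-1.2],[0,0,0],1],[[0,0,-1.4],[0,0,0],1],[[0,0,-1.6],[0,0,0],1],[[0,0,-1.8],[0,0,0],1],[[0,0,-2],[0,0,0],1]]'
python3 - <<'E'
from h import *
s=sensors.sense();print(s["time_s"],s["eef_pos"],s["force"])
P=cap("scene");cv2.imwrite("pics/s6.png",cv2.resize(P["color"][150:230,240:330],None,fx=6,fy=6,interpolation=cv2.INTER_CUBIC))
E
```

```text
time_s: 13.58
eef_pos: [644.1, 53.8, 119.9]
ee_rot: [0.0, 0.03, 1.0, -0.0]
force: [0.2, 1.0, -4.9]
grip_width: 0.449
13.5833 [644.10988465  53.82771558 119.93479228] [ 0.19274943  1.01502466 -4.86241788]
```

```bash
python3 -m jog '[[[0,0,-0.2],[0,0,0],1],[[0,0,-0.4],[0,0,0],1],[[0,0,-0.6],[0,0,0],1],[[0,0,-0.8],[0,0,0],1],[[0,0,-1],[0,0,0],1],[[0,0,-1.2],[0,0,0],1],[[0,0,-1.3],[0,0,0],1],[[0,0,-1.5],[0,0,0],1]]'
python3 -m jog '[[[0,0,-0.2],[0,0,0],1],[[0,0,-0.4],[0,0,0],1],[[0,0,-0.5],[0,0,0],1],[[0,0,-0.6],[0,0,0],1],[[0,0,-0.7],[0,0,0],1],[[0,0,-0.8],[0,0,0],1],[[0,0,-0.9],[0,0,0],1],[[0,0,-1],[0,0,0],1]]'
```

```text
time_s: 14.3
eef_pos: [644.3, 53.8, 119.3]
ee_rot: [0.0, 0.03, 1.0, -0.0]
force: [-4.6, 0.6, 6.9]
grip_width: 0.453
time_s: 14.97
eef_pos: [644.3, 53.8, 119.2]
ee_rot: [0.001, 0.03, 1.0, -0.0]
force: [-6.6, -0.3, 11.3]
grip_width: 0.447
```

Contact is clear: the force went from -5 N to +11 N. I ease the pressure, open, and rise.

```bash
python3 -m jog '[[[0,0,1.5],[0,0,0],1],[[0,0,1.5],[0,0,0],1],[[0,0,1.5],[0,0,0],0.5],[[0,0,1.5],[0,0,0],0.3],[[0,0,1.5],[0,0,0],0],[[0,0,1.5],[0,0,0],0],[[0,0,1.5],[0,0,0],0],[[0,0,1.5],[0,0,0],0]]'
python3 -m jog '[[[0,0,10],[0,0,0],0],[[0,0,35],[0,0,0],0],[[0,0,70],[0,0,0],0],[[0,0,105],[0,0,0],0],[[-20,-10,110],[0,0,0],0],[[-55,-25,110],[0,0,0],0],[[-90,-43,110],[0,0,0],0],[[-93,-44,110],[0,0,0],0]]'
python3 - <<'E'
from h import *
s=sensors.sense();print(s["time_s"],s["eef_pos"],s["force"])
for n in("wrist","scene","top"):
    P=cap(n);W=cloud(P);print(n)
    cv2.imwrite(f"pics/{n}7.png",P["color"])
    try:V,B,k=bubble(P);print("bub",(B-V).round(1),k)
    except Exception as e:print(e)
    for nm,xy,r,z0,z1 in(("knob",(643,53),40,148,160),("pan",(643,53),60,82,88),("key",(551,9),13,70,95)):
        c,m=near(W,xy,r,z0,z1)
        if len(c)>5:print(nm,len(c),np.median(c,0).round(1),np.round(cv2.minEnclosingCircle(c[:,:2].astype(np.float32))[0],1))
    for q in place_of(P,"cal_key_top")[:1]:print(q["p"],at_z(P,q["centre"],83))
E
```

```text
time_s: 15.63
eef_pos: [644.1, 53.8, 118.9]
ee_rot: [0.0, 0.03, 1.0, -0.0]
force: [-0.1, 0.0, -0.4]
grip_width: 0.996
time_s: 16.3
eef_pos: [546.2, 8.6, 228.9]
ee_rot: [-0.002, 0.03, 1.0, -0.0]
force: [0.4, 0.2, 0.8]
grip_width: 0.994
16.3 [546.2115703    8.58005812 228.9068766 ] [0.39082462 0.16561702 0.84262795]
wrist
bub [-1.1  0.6  0. ] 274
knob 757 [639.1  51.5 154.3] [642.8  52.3]
pan 3666 [625.2  39.3  85. ] [643.4  52.4]
key 592 [549.5   8.7  93.6] [551.   9.]
0.7 [552.00978846   9.75283301  83.        ]
scene
bub [-0.6 -0.9  0. ] 30
knob 105 [647.3  51.7 153.4] [645.  53.]
pan 689 [658.1  43.6  84.3] [643.8  53.1]
key 57 [554.1   8.1  92.9] [552.8   8.4]
0.62 [541.56354745   3.91255303  83.        ]
top
attempt to get argmax of an empty sequence
key 30 [545.7   9.7  93.1] [550.9   8.9]
0.37 [544.25247533  13.5420665   83.        ]
```

View pics/wrist7.png

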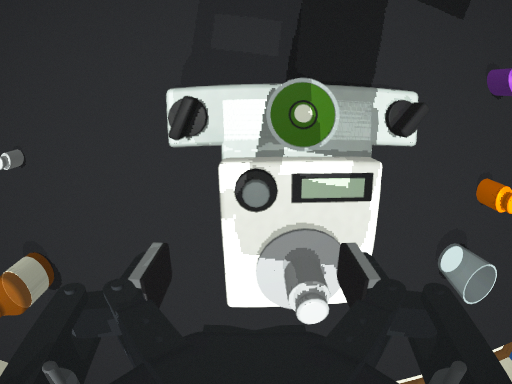

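The wrist view shows the weight standing on the pan (knob at (312,310); measured (643,52) against pan centre (643.5,52.5)), the bubble inside the ring at (303,114), and the key at (256,189), about (551,9,93.5). Next I shut the fingers and press.

```bash
python3 -m jog '[[[0,0,-25],[0,0,0],1],[[0,0,-60],[0,0,0],1],[[0,0,-80],[0,0,0],1],[[0,0,-90],[0,0,0],1],[[0,0,-95],[0,0,0],1],[[0,0,-100],[0,0,0],1],[[0,0,-105],[0,0,0],1],[[0,0,-110],[0,0,0],1]]'
python3 -m jog '[[[0,0,-2],[0,0,0],1],[[0,0,-4],[0,0,0],1],[[0,0,-6],[0,0,0],1],[[0,0,-8],[0,0,0],1],[[0,0,-9],[0,0,0],1],[[0,0,-10],[0,0,0],1],[[0,0,-11],[0,0,0],1],[[0,0,-12],[0,0,0],1]]'
```

```text
time_s: 17.27
eef_pos: [551.8, 9.8, 119.6]
ee_rot: [0.001, 0.03, 1.0, -0.0]
force: [0.8, 0.6, 0.3]
grip_width: 0.004
time_s: 17.93
eef_pos: [551.2, 9.8, 107.1]
ee_rot: [0.0, 0.03, 1.0, -0.0]
force: [-1.1, 0.0, 3.6]
grip_width: 0.002
```

```bash
python3 -m jog '[[[0,0,-1],[0,0,0],1],[[0,0,-2],[0,0,0],1],[[0,0,-3],[0,0,0],1],[[0,0,-4],[0,0,0],1],[[0,0,-4.5],[0,0,0],1],[[0,0,-5],[0,0,0],1],[[0,0,-5],[0,0,0],1],[[0,0,-5],[0,0,0],1]]'
```

```text
time_s: 18.6
eef_pos: [551.3, 9.8, 103.9]
ee_rot: [0.001, 0.03, 1.0, -0.0]
force: [-8.6, 0.7, 21.8]
grip_width: 0.004
```

The key is on its hard stop: 21.8 N and about 6.5 mm of travel. I let it go, move clear and check.

```bash
python3 -m jog '[[[0,0,5],[0,0,0],1],[[0,0,15],[0,0,0],1],[[0,0,45],[0,0,0],1],[[0,0,85],[0,0,0],1],[[0,0,115],[0,0,0],1],[[-20,0,130],[0,0,0],1],[[-40,0,130],[0,0,0],1],[[-50,0,130],[0,0,0],1]]'
python3 -m jog '[[[-35,0,0],[0,0,0],1],[[-70,0,0],[0,0,0],1],[[-90,0,0],[0,0,0],1],[[-90,0,0],[0,0,0],1],[[-90,0,0],[0,0,0],1],[[-90,0,0],[0,0,0],1],[[-90,0,0],[0,0,0],1],[[-90,0,0],[0,0,0],1]]'
python3 - <<'E'
from h import *
s=sensors.sense();print(s["time_s"],s["eef_pos"],s["force"])
for n in("wrist","scene","top"):
    P=cap(n);W=cloud(P);print(n)
    cv2.imwrite(f"pics/{n}8.png",P["color"])
    try:V,B,k=bubble(P);print("bub",(B-V).round(1),k)
    except Exception as e:print(e)
    for nm,xy,r,z0,z1 in(("knob",(643,53),40,148,160),("key",(551,9),13,70,98)):
        c,m=near(W,xy,r,z0,z1)
        if len(c)>5:print(nm,len(c),np.median(c,0).round(1),np.round(cv2.minEnclosingCircle(c[:,:2].astype(np.float32))[0],1))
    for q in("small_weight_mid","bottle_mid","beaker_mid"):
        for r in place_of(P,q)[:1]:print(q,np.round(r["centre"]),round(r["p"],2))
E
```

```text
time_s: 19.27
eef_pos: [499.8, 9.9, 233.0]
ee_rot: [0.001, 0.03, 1.0, -0.0]
force: [-0.2, 0.1, 1.1]
grip_width: 0.001
time_s: 19.93
eef_pos: [411.7, 9.7, 231.7]
ee_rot: [-0.0, 0.03, 1.0, 0.0]
force: [-0.3, -0.3, -1.3]
grip_width: -0.0
19.9333 [411.67430948   9.74507778 231.73114779] [-0.26168608 -0.28273089 -1.29646544]
wrist
bub [-0.2  0.4  0. ] 212
key 43 [555.2   1.5  94.2] [555.8   0.7]
small_weight_mid [242.  28.] 0.67
bottle_mid [351.  46.] 0.95
beaker_mid [335. 442.] 0.67
scene
bub [0.6 0.  0. ] 50
knob 102 [647.   51.6 153.3] [645.1  52.8]
key 59 [554.2   8.1  92.8] [552.6   8.5]
small_weight_mid [214. 111.] 0.58
bottle_mid [260.  95.] 0.82
beaker_mid [221. 392.] 0.85
top
attempt to get argmax of an empty sequence
knob 99 [639.6  52.5 154.1] [639.6  52.5]
key 60 [550.8   8.6  94.1] [550.8   9.1]
small_weight_mid [222. 368.] 0.66
bottle_mid [154. 381.] 0.59
beaker_mid [144. 140.] 0.68
```

View pics/wrist8.png

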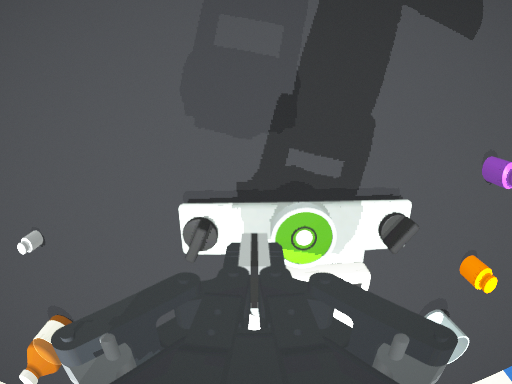

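The bubble sits centred in the ring at (304,237). The weight is on the pan, the key is back up, and the bystanders are where they were.

```bash
python3 -c "
from rig import ctrl
print(ctrl.finish_job())"
```

```text
the job is handed in; nothing more can be done
None
```

The job is done and was handed in at about 20 s of the 61 s allowed.

- **Levelling:** I turned the left foot screw about 55° and the right about 17°, both clockwise. The last check put the bubble 0.4 to 0.6 mm from the vial's centre in the wrist and scene pictures (limit 3.5 mm). The top camera could not check it, because the arm was in the way.
- **Weight:** I set the large steel weight down slowly until the force showed contact, then released it. It stands upright about 0.5 mm from the pan centre in the wrist picture taken just after release. In the final pictures the scene and top cameras read it about 2 and 4 mm off.
- **Key:** I pressed it about 6.5 mm until it stopped hard at 22 N, then let it go. It reads the same height as before the press.
- **Other things:** The small weight, bottle and beaker are where they started, to within 2 to 3 pixels. The robot is clear of everything.

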